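Scrub the rinse beaker and hold the sample cooler open

TASK

Scrub out the glass rinse beaker where it stands in its holder with the orange-handled brush: three times down to the bottom, each time coming back up until its lower end is near the rim; then stand the brush back in its stand and let go of it. Then lift the green cover of the sample cooler by its steel bar to 60 degrees open and finish still holding it there by the bar, so that a colleague can put the clean beaker inside. Leave the beaker standing in its holder and do not disturb the bottle, the mouse or the pipette-tip box.

Things in the scene. Friction and masses are not known exactly. Their poses are not given: they have to be found in the camera images.
- brush: bottle brush, 220 long, at the start upright in its stand, head down. Origin: centre of the flat lower end of the head; z along the brush to the handle's top. Head (white, blue rings) diameter 40 from 0 to 75; steel rod diameter 8 up to 135; orange handle diameter 22 from 135 to 220. 55 to 100 g, round about z; may lean a few degrees in the stand
- brush_handle (a point): point on the brush's axis 180 above its lower end, a good place to grip the orange handle
- stand: fixed brush stand: grey round foot of diameter 90, 10 thick, with an off-white tube of outer diameter 66, inner 56, whose rim is 80 above the table and whose floor is 10 above the table. Origin: centre of its underside on the table, z up. The brush stands on the floor of the tube
- beaker: clear glass beaker, loose, 250 g, outer diameter 76, inner 68, 105 high, inner floor 6 above its underside. Origin: centre of its underside; z up to the mouth. Its mouth is about 115 above the table
- holder: fixed blue holder of the beaker: square plate 110 x 110 x 10 with a ring of outer diameter 92, inner 82, its rim 35 above the table. Origin: centre of its underside on the table; the beaker stands on the plate inside the ring. Holder and brush stand may have changed places
- cooler: fixed sample cooler, off-white open-topped housing 190 (x) x 260 (y) x 125 high with a green front band; inside, vials and an empty seat for the beaker. Origin: centre of its underside on the table. Its own -x side is the front (turned roughly to the robot), the cover's hinge is along the +x rim
- cover_angle (a joint): angle of the cooler's green see-through cover in rad: 0 shut (flat), grows as the bar rises up and over towards the hinge; stops at 1.35. It weighs 0.3 to 0.55 kg with its bar and always falls shut when let go. 60 degrees = 1.047
- cover: the cooler's cover: green see-through plate 190 x 260 x 6 with the steel bar on two arms in front of it. Origin: middle of the hinge line (at the plate's underside), 127 above the table; own -x points from the hinge to the bar (level while shut)
- cover_bar (a point): the cover's steel bar, round, diameter 12, 120 free between the arms, parallel to the hinge and in the plane of the cover. Its centre lies 50 in front of the cover's front edge, so a finger fits between. This point: middle of the bar's axis, 240 from the hinge axis; 130 above the table while shut, about 338 at 60 degrees open
- cover_hinge (a point): middle of the hinge line, level with the bar's axis while shut, 130 above the table, at the far rim of the cooler
- reagent: bystander: loose capped glass bottle, diameter 70, 160 high. Origin: centre of its underside
- mouse: bystander: loose white computer mouse, 95 x 58 x 32. Origin: centre of its underside
- tipbox: bystander: loose blue pipette-tip box with clear lid, 85 x 120 x 70. Origin: centre of its underside

How it is judged:
On the way, in this order (a step that is already met when the one before it is completed fails the run):
1. the brush's lower end is down at the beaker's bottom, first time (horizontal distance between brush and beaker below 0.04 m and z of brush in the frame of beaker below 0.025 m), for 0.05 s.
2. the brush is raised again, its lower end well up in the beaker (horizontal distance between brush and beaker below 0.04 m and z of brush in the frame of beaker above 0.065 m), for 0.05 s.
3. down at the bottom a second time (all of step 1), for 0.05 s.
4. raised again (all of step 2), for 0.05 s.
5. down at the bottom a third time (all of step 3), for 0.05 s.
6. the brush stands in its stand again, let go (horizontal distance between brush and stand below 0.02 m and z of brush in the frame of stand below 0.03 m and angle between brush's own z axis and vertical below 0.35 rad and contact force between the fingers and brush below 0.1 N), for 0.2 s.
7. the cover is lifted by its bar to 60 degrees (value of joint cover_angle between 0.92 and 1.17 rad and contact force between the fingers and cover above 0.5 N and distance between the grasp point and cover_bar below 0.06 m), for 0.2 s.
At the end, for the whole second after the job is handed in: cover held still at 53 to 67 degrees (0.92 to 1.17 rad) by the fingers on its bar (over 0.5 N, nothing propping it); brush untouched in its stand (lower end within 20 mm of its axis, under 30 mm above the table, lean under 20 degrees); beaker upright, within 12 mm of its holder's axis (all of step 6 and all of step 7 and velocity of joint cover_angle between -0.1 and 0.1 rad/s and horizontal distance between beaker and holder below 0.012 m and angle between beaker's own z axis and vertical below 0.12 rad and contact force between cover and reagent below 0.1 N and contact force between cover and mouse below 0.1 N and contact force between cover and tipbox below 0.1 N and contact force between cover and brush below 0.1 N and contact force between cover and beaker below 0.1 N); the arm keeps its last pose, push and grip.
It fails at once if the beaker is lifted out of its holder, pushed over or tipped by more than 17 degrees (distance of beaker from where it was at the start of the episode above 0.03 m or angle between beaker's own z axis and vertical above 0.3 rad).
It fails at once if the brush is dropped or laid down (leans more than 60 degrees) (angle between brush's own z axis and vertical above 1.05 rad).
It fails at once if the bottle, mouse or tip box is shifted by more than 30 mm (distance of any of reagent, mouse, tipbox from where it was at the start of the episode above 0.03 m).
It also fails if it takes over 64 s, if anything falls off the work surface, if the arm or the gripper's body presses on something with over 40 N, if the wrist force passes 120 N, or if a joint passes its speed limit or range.

ROBOT

A 6-joint arm with a two-finger parallel gripper is mounted at the origin on the work surface. World frame = base frame: x ahead of the robot, y to its left, z up, the work surface at z = 0. Lengths are in m, angles in rad, forces in N, time in s.
With the tool pointing down it reaches from about 0.35 to 0.8 m from the base axis. Payload 7.3 kg.
Tool frame: the origin (TCP) lies on the mounting face of the last link; the fingertips stand 173 mm ahead of it and the grasp point (between the pads) lies 155 mm ahead of it (r.grip_depth is the distance from the TCP to the grasp point, in m); z points along the fingers, y is the line along which they close (so a half turn about z gives the same grasp; the last joint's range is limited). The gripper opens to 85 mm and grips with 20 to 120 N. Pads are 22 mm wide; open, the fingers measure 114 mm over their backs; the gripper's body (76 mm by 85 mm) begins 54 mm behind the grasp point. The pads swing forward as they close: fully open they stand 13 mm farther back than shut.
Start: joints at [-1.246, 0.342, 1.524, -0, 1.275, -0.146], TCP at [0.238, -0.468, 0.405] pointing down, gripper open.
Joint ranges: [-2.53, 2.53], [-0.77, 2.02], [0.04, 2.7], [-1, 4.14], [0.28, 2.66], [-3.11, 3.11]. Speed limits (rad/s): [2.57, 2.57, 3.14, 3.14, 3.14, 3.14].

INTERFACE

Orientations are given as a unit quaternion [w, x, y, z].
In Python, from station import r, snapshot, camera_model, sign_off gives the robot as it stands (r), with the cameras as plain functions and the job as plain functions. Calls block until the motion is done:
- r.move_ptp(position, orientation): joint-space move of the TCP to a pose.
- r.servo_line(position, rotation=None, rate=0.15, contact_N=None): straight line of the TCP; rotation=None keeps the orientation; rate is the mean speed in m/s. With contact_N (N) it stops when the force on the tool has changed by that much, and returns True; else False.
- r.goto_joints(angles): joint-space move.
- r.gripper_to(opening): finger opening in m; the grip force is fixed at half the most; returns when the fingers have stopped.
- r.hold(seconds).
- r.solve_ik(position, orientation): joint angles nearest the present ones, or None.
- snapshot(name): name is "side" or "top" or "wrist"; returns (picture, depth): 400x640x3 uint8, red, green, blue; 400x640 float32, m along the optical axis (not along the pixel's ray), 0 where there is no reading.
- camera_model(name): a dict with "fx", "fy", "cx", "cy" (pixels), "k1" (the pictures are not rectified: a ray, as slopes to the right and down, at radius r is drawn at 1 + k1 r^2 times it, then the intrinsics apply), "extrinsics" (4x4, takes a point from camera to world coordinates). Camera axes: x right, y up, looking along -z (the intrinsics and any distortion apply to the point x, -y, -z); pixel columns grow to the right and rows downward; lengths in m; the calibration is good to about 2 mm. A picture is of the moment at which its call begins: read the wrist's pose just before it. camera_model takes no time and is no camera call; for the wrist camera it gives the pose at the moment of the call.
A pose or a line that the arm cannot do raises r.Unreachable and nothing moves.
- sign_off(): hands the job in; it is judged then, once.
Readings, each from a call of its own:
- r.get_clock(): time.
- r.get_joint_positions(): joint angles.
- r.get_joint_vel(): joint speeds.
- r.get_effort(): joint torques, N m.
- r.get_tool_pos(): TCP position.
- r.get_tcp_rot(): TCP orientation.
- r.get_ft_force(): force on the tool from outside, world axes, zero at the start.
- r.get_moment(): the same for the moment, N m.
- r.get_finger_gap(): finger opening in m.
- r.get_finger_force(): force on a finger pad.
Only numpy, scipy, OpenCV 4.12 (cv2) and the standard library are available. Lean on these libraries where they do the work, as an engineer would, in place of code of your own. Each camera call takes 0.05 s, during which the arm holds its last target. There are 200 camera calls.

## Working session

There is one attempt and no reset: what is moved stays moved. The work goes in short steps, each a Python script; the robot and the scene stay as the last script left them, time stands still between calls to the robot, and variables do not carry over. Pictures are saved under pics/ and viewed, at most 10 in all, crops included, and the job is handed in when it is done.

```bash
mkdir -p pics; ls
cat > h.py <<'E'
import numpy as np, cv2
from station import r, snapshot, camera_model, sign_off
from scipy.spatial.transform import Rotation as R
def snap(n,fn=None):
    m=camera_model(n); p,d=snapshot(n)
    if fn: cv2.imwrite('pics/'+fn,p[:,:,::-1])
    return p,d,m
def rays(m,uv):
    uv=np.atleast_2d(np.asarray(uv,float))
    K=np.array([[m['fx'],0,m['cx']],[0,m['fy'],m['cy']],[0,0,1.]])
    s=cv2.undistortPoints(uv[:,None],K,np.array([m['k1'],0,0,0,0.]))[:,0]
    T=np.array(m['extrinsics'])
    d=np.c_[s[:,0],-s[:,1],-np.ones(len(s))]@T[:3,:3].T   # unit optical depth
    return T[:3,3],d
def onplane(m,uv,z):
    o,d=rays(m,uv); return o+d*((z-o[2])/d[:,2])[:,None]
def cloud(d,m,mask):
    v,u=np.nonzero(mask&(d>0)); o,k=rays(m,np.c_[u,v]); return o+k*d[v,u][:,None]
E
python3 - <<'E'
from h import *
for n in('side','top','wrist'):
    p,d,m=snap(n,n+'0.png'); print(n,{k:np.round(v,3).tolist() for k,v in m.items()},(d>0).mean())
print(r.get_clock(),r.get_tcp_rot(),r.get_finger_gap())
E
```

```text
pics
station.py
side {'fx': 387.155, 'fy': 387.155, 'cx': 321.82, 'cy': 203.615, 'k1': -0.039, 'extrinsics': [[-0.985, 0.132, -0.114, 0.413], [-0.175, -0.753, 0.634, 0.784], [-0.003, 0.644, 0.765, 1.102], [0.0, 0.0, 0.0, 1.0]]} 0.9960859375
top {'fx': 481.986, 'fy': 481.986, 'cx': 326.63, 'cy': 197.646, 'k1': -0.119, 'extrinsics': [[0.005, 0.991, -0.136, 0.343], [-1.0, 0.004, -0.008, -0.017], [-0.007, 0.136, 0.991, 1.702], [0.0, 0.0, 0.0, 1.0]]} 0.99584375
wrist {'fx': 322.142, 'fy': 322.142, 'cx': 320.403, 'cy': 198.346, 'k1': -0.049, 'extrinsics': [[0.455, 0.859, 0.234, 0.298], [-0.891, 0.439, 0.118, -0.437], [-0.001, -0.262, 0.965, 0.373], [0.0, 0.0, 0.0, 1.0]]} 0.99600390625
0.15 [-5.82990983e-04  9.72420392e-01  2.33234297e-01 -5.92162281e-05] 0.08566934018616093
```

View pics/top0.png

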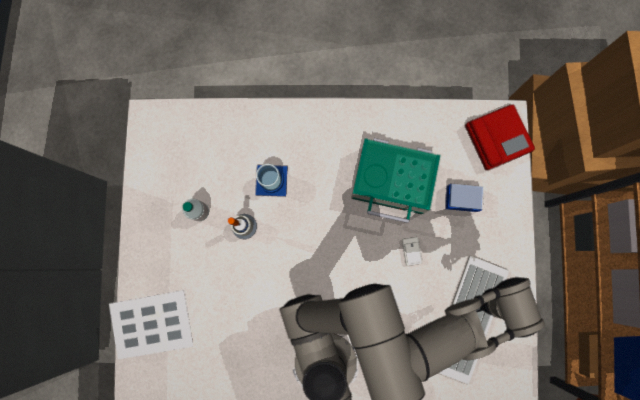

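View pics/side0.png

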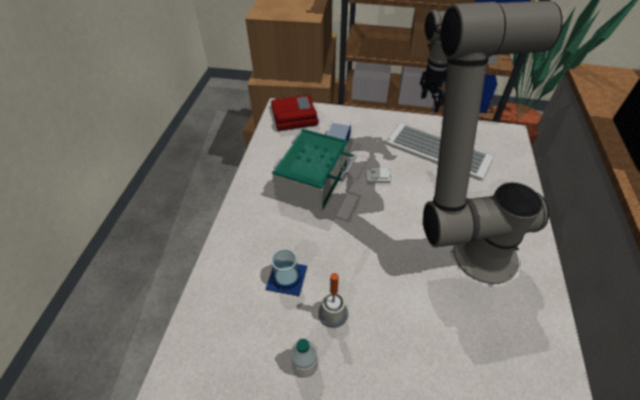

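Top view: the brush's orange handle is at (235,221) with its stand at (242,226). The beaker mouth is at (268,177) in the blue holder at (271,181), and the green cover is at (397,173) with its bar at (388,213). The bottle is at (195,209), the mouse at (412,252) and the tip box at (464,197). Side view: handle (334,285), stand (333,312), beaker (285,268), cover (312,158), bar (337,185).

Run:
```python
from h import *
V={n:snap(n) for n in('top','side')}
def comp(mask,near):
    n,l,s,c=cv2.connectedComponentsWithStats(mask.astype(np.uint8))
    i=min((i for i in range(1,n) if s[i,4]>15),key=lambda i:np.hypot(*(c[i]-near))); return l==i,c[i],s[i]
def tri(a,b):
    A=[];B=[]
    for n,uv in(('top',a),('side',b)):
        o,d=rays(V[n][2],uv); d=d[0]/np.linalg.norm(d[0]); P=np.eye(3)-np.outer(d,d); A.append(P);B.append(P@o)
    x=np.linalg.lstsq(np.vstack(A),np.hstack(B),rcond=None)[0]; return x,np.linalg.norm(A[0]@x-B[0])*2
near={'orange':((235,221),(334,285)),'blue':((271,181),(287,278)),'green':((397,173),(312,158))}
for col in near:
    for n,nr in zip(('top','side'),near[col]):
        p,d,m=V[n]; h,s,v=cv2.split(cv2.cvtColor(p,cv2.COLOR_RGB2HSV))
        mk={'orange':(h<14)&(s>150)&(v>110),'blue':(h>105)&(h<125)&(s>140),'green':(h>70)&(h<95)&(s>120)}[col]
        k,c,st=comp(mk,nr); X=cloud(d,m,k)
        print(col,n,c.round(1),st,'med',np.median(X,0).round(3),'p5',np.percentile(X,5,0).round(3),'p95',np.percentile(X,95,0).round(3))
        ct=max(cv2.findContours(k.astype(np.uint8),0,1)[0],key=len)
        if col=='orange':
            v_,u_=np.nonzero(k); q=np.c_[u_,v_].astype(float); mu=q.mean(0);w=np.linalg.svd(q-mu,full_matrices=False)[2][0]; t=(q-mu)@w
            e=[mu+w*t.min(),mu+w*t.max()]; near['_'+n]=e; print(' ends',np.round(e,1))
            zz=X[:,2]; A=np.c_[zz,np.ones(len(zz))]; g=zz>.145
            print(' axis line xy=a z+b',np.linalg.lstsq(A[g],X[g,:2],rcond=None)[0].round(3).tolist())
        else:
            z={'blue':.01,'green':.133}[col]; hull=cv2.convexHull(ct); 
            W=onplane(m,hull[:,0],z)[:,:2]; rc=cv2.minAreaRect(W.astype(np.float32)*1000); print(' rect mm',np.round(rc[0],1),np.round(rc[1],1),rc[2])
            if col=='green': print(' quad',onplane(m,cv2.boxPoints(cv2.minAreaRect(hull)),z)[:,:2].round(3).tolist())
# depth rasters: bar, stand, beaker
p,d,m=V['top']
al=np.ones(d.shape,bool); v,u=np.nonzero(al&(d>0)); o,k=rays(m,np.c_[u,v]); C=o+k*d[v,u][:,None]; I=np.full(d.shape+(3,),np.nan); I[v,u]=C
np.save('top.npy',I)
print('row stand z'); print((I[214:238:2,226:258:2,2]*1000).round(0).astype(int))
print('beaker z'); print((I[160:198:3,254:290:3,2]*1000).round(0).astype(int))
print('bar z'); print((I[200:226:2,366:416:3,2]*1000).round(0).astype(int))
cv2.imwrite('pics/crops.png',np.hstack([cv2.resize(p[160:240,170:290,::-1],None,fx=3.3,fy=3.3),cv2.resize(p[150:230,350:470,::-1],None,fx=3.3,fy=3.3)]))
```

```text
orange top [231.  220.5] [228 218   7   7  37] med [0.474 0.29  0.229] p5 [0.465 0.281 0.224] p95 [0.481 0.299 0.235]
 ends [[227.8 219.5]
 [233.9 221.4]]
 axis line xy=a z+b [[0.243, -0.392], [0.417, 0.379]]
orange side [334.1 276.7] [331 274   7   7  38] med [0.47  0.296 0.23 ] p5 [0.463 0.288 0.226] p95 [0.477 0.302 0.232]
 ends [[331.3 275.3]
 [337.3 278.4]]
 axis line xy=a z+b [[0.467, -0.204], [0.363, 0.342]]Traceback (most recent call last):
  File "<stdin>", line 12, in <module>
RuntimeError: dictionary changed size during iteration
```

```bash
cat > m.py <<'E'
from h import *
V={n:snap(n) for n in('top','side')}
def comp(mask,near):
    n,l,s,c=cv2.connectedComponentsWithStats(mask.astype(np.uint8))
    i=min((i for i in range(1,n) if s[i,4]>15),key=lambda i:np.hypot(*(c[i]-near))); return l==i,c[i],s[i]
near={'orange':((235,221),(334,285)),'blue':((271,181),(287,278)),'green':((397,173),(312,158))}
for col in near:
    for n,nr in zip(('top','side'),near[col]):
        p,d,m=V[n]; h,s,v=cv2.split(cv2.cvtColor(p,cv2.COLOR_RGB2HSV))
        mk={'orange':((h<16)|(h>174))&(s>130)&(v>60),'blue':(h>105)&(h<125)&(s>140),'green':(h>70)&(h<95)&(s>120)}[col]
        k,c,st=comp(mk,nr); X=cloud(d,m,k)
        print(col,n,c.round(1),st,'med',np.median(X,0).round(3),'p5',np.percentile(X,5,0).round(3),'p95',np.percentile(X,95,0).round(3))
        ct=max(cv2.findContours(k.astype(np.uint8),0,1)[0],key=len)
        if col=='orange':
            for a in range(130,240,20):
                g=(X[:,2]*1000>=a)&(X[:,2]*1000<a+20)
                if g.any(): print('  z',X[g,2].mean().round(3),X[g,:2].mean(0).round(3),X[g,:2].min(0).round(3),X[g,:2].max(0).round(3),g.sum())
        else:
            z={'blue':.01,'green':.133}[col]; hull=cv2.convexHull(ct)
            W=onplane(m,hull[:,0],z)[:,:2]; rc=cv2.minAreaRect(W.astype(np.float32)*1000); print(' rect mm',np.round(rc[0],1),np.round(rc[1],1),rc[2])
p,d,m=V['top']
v,u=np.nonzero(d>0); o,k=rays(m,np.c_[u,v]); C=o+k*d[v,u][:,None]; I=np.full(d.shape+(3,),0.); I[v,u]=C
np.save('top.npy',I)
Z=(I[...,2]*1000).round(0).astype(int)
print('stand'); print(Z[212:240:2,226:258:2])
print('beaker'); print(Z[160:198:3,254:290:3])
print('bar'); print(Z[200:226:2,366:416:3])
cv2.imwrite('pics/crops.png',np.hstack([cv2.resize(p[160:240,170:290,::-1],None,fx=3.3,fy=3.3),cv2.resize(p[150:230,350:470,::-1],None,fx=3.3,fy=3.3)]))
E
python3 m.py
```

```text
orange top [232.8 221.4] [228 218  11   8  64] med [0.471 0.286 0.226] p5 [0.464 0.279 0.17 ] p95 [0.481 0.298 0.234]
  z 0.167 [0.469 0.281] [0.464 0.279] [0.474 0.286] 4
  z 0.18 [0.468 0.283] [0.463 0.279] [0.475 0.291] 7
  z 0.202 [0.469 0.281] [0.464 0.278] [0.477 0.285] 7
  z 0.224 [0.471 0.288] [0.463 0.279] [0.481 0.299] 27
  z 0.232 [0.473 0.29 ] [0.465 0.28 ] [0.481 0.299] 19
orange side [333.7 283. ] [331 273   7  22 123] med [0.47  0.302 0.212] p5 [0.463 0.289 0.161] p95 [0.476 0.305 0.232]
  z 0.15 [0.47  0.304] [0.47  0.304] [0.47  0.304] 1
  z 0.163 [0.469 0.303] [0.463 0.299] [0.476 0.305] 17
  z 0.181 [0.469 0.303] [0.463 0.299] [0.476 0.306] 21
  z 0.2 [0.47  0.303] [0.463 0.3  ] [0.476 0.305] 20
  z 0.224 [0.47  0.299] [0.462 0.286] [0.479 0.306] 45
  z 0.232 [0.47  0.296] [0.462 0.287] [0.476 0.304] 18
blue top [274.7 185.2] [256 166  31  30 359] med [0.606 0.166 0.012] p5 [0.587 0.145 0.004] p95 [0.681 0.245 0.037]
 rect mm [637.1 195.5] [104.8 105.4] 87.98721313476562
blue side [287.7 283.1] [267 265  39  30 428] med [0.611 0.234 0.012] p5 [0.585 0.16  0.007] p9
[... 2296 characters left out ...]
  1   0   1  -6   2  11  30  49  50  65  84  89 116 131 139]
 [  9 128   0   4  -2  -6  -2   6  -1   8  18  26  48  49  70 133 106]
 [ -2 134   7  -2   1  -9  -2  -4  -6   0  -2   7   2  30 135  43  51]
 [  1 136 127 135  -3  10  -5  10   8   2  -1  -1  -1   1 135  -2  15]
 [  1  -3 140 132 140 143 137  -1   3  -3   1  -7   1  -4 131   2   3]
 [ -1  -9   7  -3   1 132 135 141 129 131   3  12  -2   6 135  -2  -8]
 [  5   3   0   1  -6   4  -2   2 131 137 137 129 137   0 137  -1  -2]
 [ -4   3   3   7   1  -6  -4   1  -4   2   1 134 136 136 129   3  -2]
 [  3   5  -7  -8  -1  -1   6  -4  -7  -4   2  -1  -1  -2 139   2  -1]
 [  0  -6  -2  10  -7   6  -3  -4   0  -5   4  -3  -2  -8  -3  -7   7]]
```

View pics/crops.png

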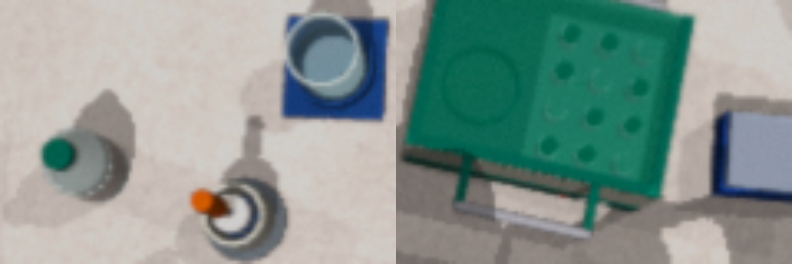

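Crops: left, the bottle cap is at (57,153), the orange handle at (203,203) leaning out of the tube at (235,213), and the beaker rim at (325,50). Right, the bar runs from (460,207) to (588,233). Next I'll take closer wrist views.

Run:
```python
from h import *
import pickle
S=[]
for P in([.46,-.10,.50],[.55,.12,.55],[.50,.36,.55]):
    try:
        r.move_ptp(P,[0,1,0,0]); r.hold(.2)
        S.append(snap('wrist',f'w{len(S)}.png')); print(P,r.get_joint_positions(),r.get_clock())
    except r.Unreachable as e: print('unreach',P,e)
pickle.dump(S,open('S.pkl','wb'))
im=[cv2.resize(cv2.imread(f'pics/w{i}.png'),(400,250)) for i in range(len(S))]
while len(im)<4: im.append(im[0]*0)
cv2.imwrite('pics/m1.png',np.vstack([np.hstack(im[:2]),np.hstack(im[2:4])]))
```

```text
[0.46, -0.1, 0.5] [-3.78223639e-01  1.80523909e-01  1.48171335e+00 -6.38668072e-05
  1.47972460e+00  1.19355273e+00] 2.2167
[0.55, 0.12, 0.55] [ 7.65022880e-02  3.53160083e-01  1.11590060e+00 -1.29345394e-04
  1.67257460e+00  1.64922192e+00] 3.425
[0.5, 0.36, 0.55] [ 4.97410091e-01  4.69511436e-01  9.37624716e-01 -1.33611347e-04
  1.73421877e+00  2.07028478e+00] 4.6417
```

View pics/m1.png

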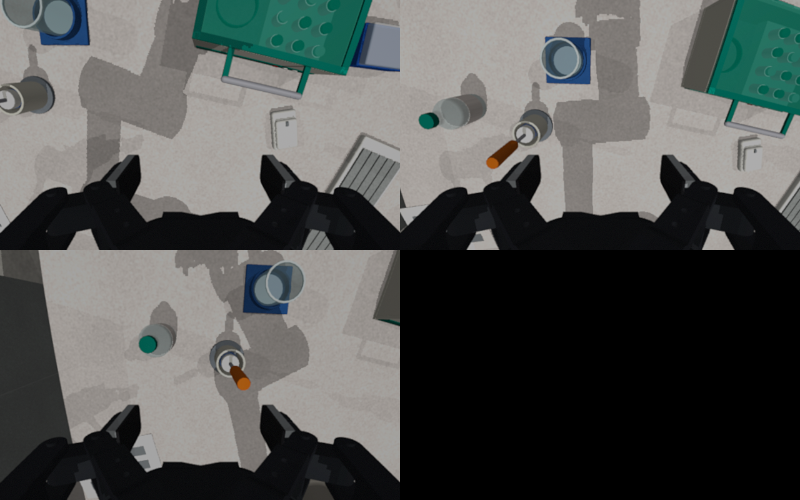

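Three wrist views (half scale). Top left: bar from (224,80) to (305,97). Top right: orange handle (503,152), stand rim (532,127), beaker rim (562,60). Bottom left: handle (240,377), stand rim (230,360), beaker rim (285,282). Nothing is hidden, so I'll fit simple shapes to the depth clouds of all the views.

```bash
cat > fit.py <<'E'
from h import *
import pickle
from scipy.optimize import least_squares as LS
S=pickle.load(open('S.pkl','rb'))
V=[('w1',S[1]),('w2',S[2])]; B=[('w0',S[0]),('w1',S[1])]
def pts(p,d,m,f=None):
    h,s,v=cv2.split(cv2.cvtColor(p,cv2.COLOR_RGB2HSV)); k=np.ones(h.shape,bool) if f is None else f(h.astype(int),s,v)
    k[270:]=False; return cloud(d,m,k)
org=lambda h,s,v:((h<16)|(h>174))&(s>130)&(v>60)
both=[]
for n,v in V:
    X=pts(*v,org); X=X[np.hypot(X[:,0]-.47,X[:,1]-.292)<.06]; both.append(X)
    t=X[X[:,2]>X[:,2].max()-.012]; print(n,'orange',len(X),'top z',np.percentile(X[:,2],98).round(4),'zmin',X[:,2].min().round(3),X[:,:2].mean(0).round(4))
X=np.vstack(both); X=X[(X[:,2]<.222)&(X[:,2]>.15)]
f=lambda q:np.hypot(X[:,0]-q[0]-q[2]*(X[:,2]-.19),X[:,1]-q[1]-q[3]*(X[:,2]-.19))-.011
q=LS(f,[.47,.292,0,0],loss='soft_l1',f_scale=.002); print('brush axis at z=.19, slopes',q.x.round(4),'rms',np.std(f(q.x)).round(4),'n',len(X))
def ring(name,c,z0,z1,rad,rmin,rmax):
    al=[]
    for n,v in V+[('both',None)]:
        if v is not None:
            X=pts(*v); X=X[(X[:,2]>z0)&(X[:,2]<z1)]; al.append(X)
        else: X=np.vstack(al)
        c1=np.array(c)
        for _ in range(4):
            D=np.hypot(*(X[:,:2]-c1).T); Y=X[(D>rmin)&(D<rmax)]
            c1=LS(lambda q:np.hypot(Y[:,0]-q[0],Y[:,1]-q[1])-rad,c1,loss='soft_l1',f_scale=.003).x
        print(name,n,c1.round(4),'n',len(Y),'z',np.median(Y[:,2]).round(4))
ring('stand',[.475,.275],.073,.088,.0305,.024,.04)
ring('beaker rim',[.64,.20],.106,.124,.036,.028,.046)
ring('holder ring',[.64,.198],.028,.040,.0435,.036,.052)
for n,v in V:
    p,d,m=v; h,s,vv=cv2.split(cv2.cvtColor(p,cv2.COLOR_RGB2HSV)); k=((h>105)&(h<125)&(s>140)).astype(np.uint8); k[270:]=0
    ct=max(cv2.findContours(k,0,1)[0],key=cv2.contourArea); W=onplane(m,ct[:,0],.01)[:,:2]*1000
    rc=cv2.minAreaRect(W.astype(np.float32)); print('plate',n,np.round(rc[0],1),np.round(rc[1],1),round(rc[2],1))
# bar + cover
barx=[]
for n,v in B:
    X=pts(*v,lambda h,s,v:(s<60)); X=X[(X[:,2]>.122)&(X[:,2]<.145)&(np.abs(X[:,0]-.53)<.08)&(np.abs(X[:,1]+.22)<.09)]
    G=pts(*v,lambda h,s,v:(h>70)&(h<95)&(s>100)); G=G[(G[:,2]>.12)&(G[:,2]<.145)]
    l=cv2.fitLine(X[:,:2].astype(np.float32),cv2.DIST_HUBER,0,.01,.01).ravel(); D=l[:2]*np.sign(l[1]); c=l[2:]; t=(X[:,:2]-c)@D; e=np.percentile(t,[2,98])
    print(n,'bar mid',(c+D*e.mean()).round(4),'len',np.ptp(e).round(3),'z top',np.percentile(X[:,2],[50,90]).round(4),'dir',D.round(3),'yaw deg',np.degrees(np.arctan2(-D[0],D[1])).round(2),'n',len(X))
    rc=cv2.minAreaRect((G[:,:2]*1000).astype(np.float32)); print('  green',np.round(rc[0]),np.round(rc[1]),round(rc[2],2))
E
python3 fit.py
```

```text
w1 orange 1003 top z 0.2304 zmin 0.135 [0.4778 0.2881]
w2 orange 747 top z 0.2304 zmin 0.148 [0.4779 0.2963]
brush axis at z=.19, slopes [ 0.4731  0.2935  0.0032 -0.006 ] rms 0.0005 n 987
stand w1 [0.4726 0.2867] n 457 z 0.0793
stand w2 [0.4701 0.2795] n 425 z 0.0806
stand both [0.4711 0.2807] n 849 z 0.0799
beaker rim w1 [0.6381 0.1978] n 874 z 0.1146
beaker rim w2 [0.6377 0.1997] n 1049 z 0.1144
beaker rim both [0.6378 0.1989] n 1923 z 0.1145
holder ring w1 [0.6383 0.1991] n 376 z 0.0343
holder ring w2 [0.6389 0.1976] n 586 z 0.0342
holder ring both [0.6386 0.1983] n 962 z 0.0342
plate w1 [638.  197.6] [106.1 106.4] 88.0
plate w2 [637.8 200.1] [107. 107.] 88.7
w0 bar mid [ 0.5002 -0.2035] len 0.14 z top [0.1341 0.1357] dir [0.188 0.982] yaw deg -10.82 n 1780
  green [ 560. -227.] [146. 279.] 1.54
w1 bar mid [ 0.5004 -0.2029] len 0.14 z top [0.134  0.1358] dir [0.188 0.982] yaw deg -10.83 n 1011
  green [635.  71.] [732. 250.] 86.64
```

```bash
cat >> fit.py <<'E'
print('--- stand, head removed')
_p=pts
def pts(*a):
    X=_p(*a); return X[np.hypot(X[:,0]-.4731,X[:,1]-.2945)>.0225]
for c in([.473,.293],[.473,.285]): ring('stand',c,.074,.088,.0305,.022,.042)
ring('foot',[.473,.29],.004,.014,.045,.035,.046)
E
python3 fit.py | sed -n '/---/,$p'
```

```text
--- stand, head removed
stand w1 [0.4733 0.2909] n 517 z 0.079
stand w2 [0.4736 0.2917] n 443 z 0.0792
stand both [0.4734 0.2913] n 960 z 0.0791
stand w1 [0.4733 0.2909] n 517 z 0.079
stand w2 [0.4736 0.2917] n 443 z 0.0792
stand both [0.4734 0.2913] n 960 z 0.0791
foot w1 [0.4627 0.3032] n 326 z 0.0096
foot w2 [0.4602 0.2824] n 278 z 0.0095
foot both [0.4609 0.2912] n 630 z 0.0095
```

Run:
```python
from h import *
q=[0,1,0,0]; b=[.4731,.2935]; k=[.638,.199]
r.gripper_to(.055)
r.move_ptp([*b,.46],q); print(r.servo_line([*b,.345],rate=.12,contact_N=8),r.get_tool_pos(),r.get_ft_force())
r.gripper_to(0.0); print('gap',r.get_finger_gap(),r.get_finger_force(),r.get_ft_force())
r.servo_line([*b,.36],rate=.05); r.hold(.1); print(r.get_ft_force())
r.servo_line([*b,.50],rate=.15); r.hold(.2)
print('gap',r.get_finger_gap(),r.get_finger_force(),r.get_ft_force(),r.get_clock())
snap('wrist','w3.png'); p,d,m=snap('side','s3.png')
cv2.imwrite('pics/m2.png',np.hstack([cv2.resize(cv2.imread('pics/w3.png'),(480,300)),cv2.resize(cv2.imread('pics/s3.png')[200:350,250:410],(320,300))]))
```

```text
False [0.47336092 0.29371392 0.34584172] [ 1.08246566  0.25154768 -0.71876091]
gap 0.02024961412040854 58.746289014816284 [ 0.27866001 -0.3911812   4.20548175]
[ 0.71267176 -0.13278193 -0.21690964]
gap 0.020474386781293704 58.58592331409454 [ 0.53300863 -0.22584888 -1.0921114 ] 8.9333
```

View pics/m2.png

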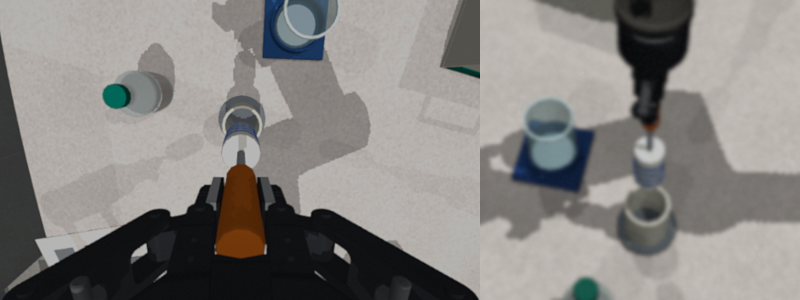

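The wrist view shows the handle held straight between the fingers at (240,210), with the head at (240,150) above the empty tube at (241,120). The side view shows the brush vertical at (650,150) above the stand. I'll go on to scrub.

Run:
```python
from h import *
q=[0,1,0,0]; k=[.638,.199]
r.servo_line([*k,.50],rate=.2)
for i,up in enumerate((.430,.430,.51)):
    c=r.servo_line([*k,.356],rate=.12,contact_N=10); r.hold(.15); print(i,c,r.get_tool_pos().round(4) if hasattr(r.get_tool_pos(),'round') else r.get_tool_pos(),r.get_ft_force())
    r.servo_line([*k,up],rate=.12); r.hold(.15)
print(r.get_finger_gap(),r.get_clock())
s=[.4734,.2915]
r.servo_line([*s,.50],rate=.2); r.hold(.1)
p,d,m=snap('side','s4.png'); 
import pickle; pickle.dump(snap('wrist','w4.png'),open('w4.pkl','wb'))
cv2.imwrite('pics/m3.png',np.hstack([cv2.resize(cv2.imread('pics/w4.png'),(480,300)),cv2.resize(p[200:350,250:410,::-1],(320,300))]))
```

```text
0 False [0.6381 0.199  0.3568] [-0.1757756  -0.31816081 -0.44282869]
1 False [0.6382 0.199  0.3572] [-0.53934525 -0.18130914 -0.28281351]
2 False [0.6382 0.199  0.3572] [ 0.47305357  0.35321787 -0.17970272]
0.020549869622699408 16.8833
```

View pics/m3.png

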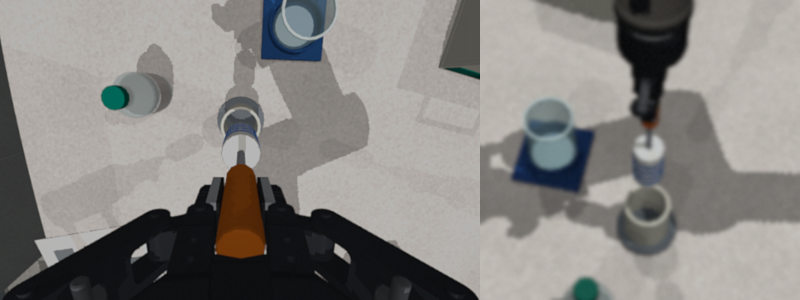

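The brush still hangs straight at (240,150), centred over the tube at (241,118), and the beaker is unmoved at (550,140). I'll put the brush back and look at it.

Run:
```python
from h import *
s=[.4734,.2915]
r.servo_line([*s,.38],rate=.12); print(r.servo_line([*s,.343],rate=.04,contact_N=4),r.get_tool_pos(),r.get_ft_force())
r.gripper_to(.055); r.servo_line([*s,.50],rate=.15); print(r.get_clock())
D=R.from_matrix
x=np.array([.982,-.188,0]);x/=np.linalg.norm(x)
Q=[]
for sg in(1,-1):
    Y=sg*x;Z=np.array([0,0,-1.]); M=np.c_[np.cross(Y,Z),Y,Z]; q=D(M).as_quat(); q=q[[3,0,1,2]]; Q.append(q); print(sg,q.round(3),[np.round(r.solve_ik(p,q),2) for p in([.5003,-.2032,.285],[.618,-.226,.493])])
p,d,m=snap('side','s5.png'); snap('wrist','w5.png')
cv2.imwrite('pics/m4.png',np.hstack([cv2.resize(cv2.imread('pics/w5.png'),(480,300)),cv2.resize(p[200:350,250:410,::-1],(320,300))]))
```

```text
True [0.47335766 0.29143293 0.3457182 ] [-1.04169554 -0.48281971  4.46426645]
21.7333
1 [0.    0.771 0.637 0.   ] [array([-0.53,  0.49,  1.65, -0.  ,  1.  , -0.34]), array([-0.47,  0.57,  0.93, -0.  ,  1.65, -0.28])]
-1 [ 0.    -0.637  0.771  0.   ] [array([-0.53,  0.49,  1.65, -0.  ,  1.  ,  2.8 ]), array([-0.47,  0.57,  0.93, -0.  ,  1.65,  2.86])]
```

View pics/m4.png

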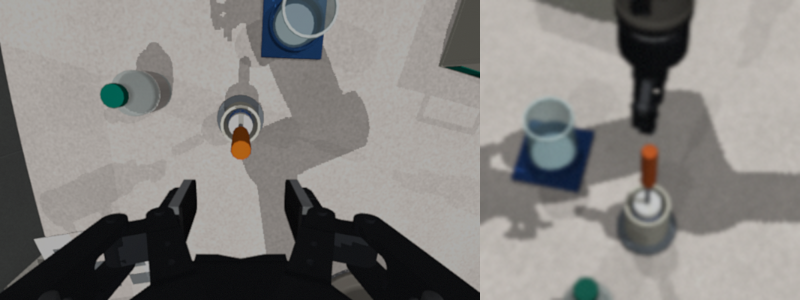

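The brush stands upright and released in its tube: wrist view handle (240,140) in the rim at (241,122), side view (650,175). The beaker stands in its holder. Next is the bar.

Run:
```python
from h import *
q=np.array([0,.771,.637,0]);
x=np.array([.982,-.188,0]);x/=np.linalg.norm(x); Y=x;Z=np.array([0,0,-1.]); q=R.from_matrix(np.c_[np.cross(Y,Z),Y,Z]).as_quat()[[3,0,1,2]]
b=[.5003,-.2032]
r.gripper_to(.045)
r.move_ptp([*b,.42],q); r.hold(.1); f0=np.array(r.get_ft_force())
print('touch',r.servo_line([*b,.284],rate=.1,contact_N=8),r.get_tool_pos(),np.array(r.get_ft_force())-f0)
r.gripper_to(0.0); r.hold(.2); print('gap',r.get_finger_gap(),r.get_finger_force(),np.array(r.get_ft_force())-f0,r.get_tool_pos(),r.get_clock())
```

```text
touch False [ 0.50046982 -0.20328043  0.2846013 ] [0.84989602 0.32171153 0.21252473]
gap 0.009951897775470874 58.42783749103546 [-11.65655387   2.12817532   9.16924984] [ 0.49842213 -0.20285668  0.2842514 ] 26.325
```

Run:
```python
from h import *
x=np.array([.982,-.188,0]);x/=np.linalg.norm(x)
b=np.array([.4984,-.2029,.130]); h=b+.24*x; up=np.array([0,0,1.])
r.servo_line(b+.154*up,rate=.03); f0=np.array(r.get_ft_force()); print('relaxed',f0.round(1))
for t in np.radians(np.arange(8,61,7.5).tolist()+[60]):
    P=h-.24*np.cos(t)*x+.24*np.sin(t)*up+.154*up
    r.servo_line(P,rate=.07); f=np.array(r.get_ft_force()); T=np.array(r.get_tool_pos())
    print(np.degrees(t).round(1),f.round(1),((T-P)*1000).round(1),'gap',round(r.get_finger_gap(),4),r.get_moment())
    if np.linalg.norm(f)>60: print('STOP');break
r.hold(.3); print(r.get_clock(),r.get_finger_force(),r.get_tool_pos())
import pickle
p,d,m=snap('side','s6.png'); t=snap('top','t6.png'); w=snap('wrist','w6.png'); pickle.dump([(p,d,m),t,w],open('s6.pkl','wb'))
cv2.imwrite('pics/m5.png',np.hstack([cv2.resize(p[60:260,220:420,::-1],(400,400)),cv2.resize(t[0][100:260,290:450,::-1],(400,400))]))
```

```text
relaxed [-6.7  2.3  6.8]
8.0 [-5.1  0.8 -1.7] [-0.4  0.1  0.2] gap 0.0095 [ 0.08564894  1.05201988 -0.32755585]
15.5 [-7.   0.1  0.4] [-0.3 -0.   1. ] gap 0.0101 [ 0.06174187  1.15457167 -0.37612112]
23.0 [-5.2  0.4 -0.2] [-0.3 -0.2  1. ] gap 0.01 [-0.13008742  1.2752657  -0.3009495 ]
30.5 [-8.  -1.5  1.6] [-0.4 -0.4  1.6] gap 0.0099 [-0.22014395  1.26963719 -0.28781998]
38.0 [-6.9 -3.9  2.5] [-0.5 -0.7  1.6] gap 0.0098 [-0.4947797   1.58249409 -0.27079167]
45.5 [-8.3 -4.6  4.3] [-0.6 -1.   2.4] gap 0.0099 [-0.67231457  1.53035893 -0.2595698 ]
53.0 [-8.9 -5.8  6.4] [-0.8 -1.4  3.2] gap 0.01 [-0.9303528   1.41033617 -0.31171339]
60.5 [-8.8 -7.5  7.2] [-1.1 -1.8  3.4] gap 0.0097 [-1.20145208  1.7392933  -0.25464022]
60.0 [-9.5 -7.4  6.3] [-1.3 -1.8  3.2] gap 0.0099 [-1.12532733  1.72885501 -0.24622501]
31.95 58.67099404335022 [ 0.61502741 -0.2272694   0.49505428]
```

View pics/m5.png

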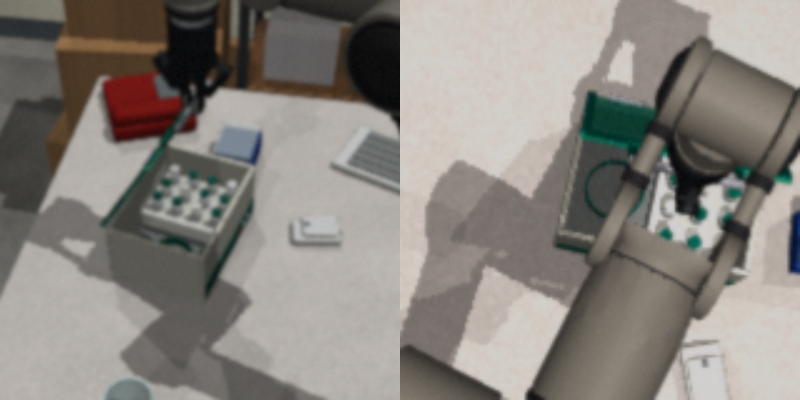

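The side view shows the cover raised, with the bar held by the fingers at (195,95) and the hinge edge at (105,222). The top view shows the opened cooler, with the mouse and tip box in place. I'll check the angle from depth, plus the beaker and brush, before handing in.

Run:
```python
from h import *
import pickle
S=pickle.load(open('s6.pkl','rb'))
for n,(p,d,m) in zip(('side','top'),S[:2]):
    h,s,v=cv2.split(cv2.cvtColor(p,cv2.COLOR_RGB2HSV)); X=cloud(d,m,(h>70)&(h<95)&(s>100))
    X=X[(X[:,2]>.17)&(X[:,2]<.32)&(X[:,1]<-.08)]
    u=(X[:,:2]-[.734,-.248])@np.array([-.982,.188]); 
    l=cv2.fitLine(np.c_[u,X[:,2]].astype(np.float32),cv2.DIST_HUBER,0,.01,.01).ravel(); print(n,len(X),'angle',np.degrees(np.arctan2(l[1],l[0])).round(1), 'from hinge', np.degrees(np.median(np.arctan2(X[:,2]-.13,u))).round(1))
p,d,m=S[0]; X=cloud(d,m,np.ones(d.shape,bool))
Y=X[(X[:,2]>.108)&(X[:,2]<.122)&(np.hypot(X[:,0]-.638,X[:,1]-.199)<.05)]; print('beaker rim mid',((Y.max(0)+Y.min(0))/2).round(3))
Y=X[(X[:,2]>.15)&(X[:,2]<.24)&(np.hypot(X[:,0]-.4734,X[:,1]-.2915)<.05)]; print('handle',np.median(Y,0).round(3),Y[:,2].max().round(3))
print(r.get_clock(),np.abs(r.get_joint_vel()).max(),r.get_finger_force())
```

```text
side 793 angle -2.8 from hinge 5.9
top 440 angle 59.2 from hinge 62.9
beaker rim mid [0.636 0.198 0.114]
handle [0.47  0.299 0.208] 0.234
32.1 0.001097228309134145 58.67217779159546
```

```bash
python3 -c "
from station import r, snapshot, camera_model, sign_off
print(sign_off())"
```

```text
the job is handed in; nothing more can be done
None
```

The job is handed in, result not reported back: the beaker was scrubbed three times, the brush is upright and released in its stand, and the cover is held by its bar at about 61 degrees (arm pose; top-camera depth gave 59 to 63, side-camera depth was unusable).

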